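# Bring the gland collar home and set the packing screw

### The job

Slide the loose brass gland collar along the bent steel pipe, out from under the header and round both bends, until it is fully home against the socket face of the swivel box. Then turn the packing screw on top of the box clockwise until it bottoms, and back it off a quarter turn so that the joint can still swivel. Let go of everything and leave the loose parts round the rig where they are.

Things in the scene. Friction and masses are not known exactly. Their poses are not given: they have to be found in the camera images.
- rig: leak-test rig for mould cooling lines, fixed to the bench on bolted feet (two of them, no base plate). Origin on the bench under its middle; x away from the robot, y left, z up (its yaw is small and negative). A bare steel pipe (12 mm diameter) runs level with its axis at z=120 mm in three straight legs joined by two level 90 degree bends of 40 mm centre-line radius; rig coordinates below are in this frame
- header_edge (a point): middle of the lower front edge of the aluminium header block (70 x 160 x 44 mm: x 42 to 112, y -205 to -45, z 280 to 324 mm; a gauge on top; its column stands under the end at x 55 to 105, y -202 to -157). It overhangs the rear leg: 160 mm above the pipe's axis, front face 8 mm nearer the robot than the axis, so there a gripper must lean back towards the robot. Axes as the rig's
- collar: gland collar, loose brass ring threaded on the pipe's rear leg. Knurled flange 44 mm diameter, 12 mm thick; sleeve 26 mm diameter, 10 mm long on its +y side; bore 18 mm: it hangs with its axis 3 mm below the pipe's. 0.12 kg, turns freely about the pipe. Origin on the bore axis in the flange's seating face (flange y -12 to 0 mm, sleeve y 0 to 10 mm); y along the bore
- corner_rear (a point): where the centre lines of the pipe's rear and middle legs, extended, would meet: x=50, y=40, z=120 mm. The rear leg runs along y at x=50 mm, straight from y=-110 (where the pipe comes down from the header) to y=0; the middle leg runs from its bend towards the robot at y=40 mm, straight from x=10 to x=-50. Axes as the rig's
- corner_front (a point): where the centre lines of the middle and front legs, extended, would meet: x=-90, y=40, z=120 mm. The front leg runs along +y at x=-90 mm, straight from y=80 to the socket at y=135. Axes as the rig's
- seat (a point): centre of the socket's face, on the pipe's axis: x=-90, y=135, z=120 mm; axes as the rig's. The collar is home when its flange meets this face and its sleeve is in the socket (bore 33 mm, outside 40 mm, 24 mm deep), a round boss on the steel swivel box (x -115 to -65, y 159 to 223, z 96 to 144 mm)
- screw_grip (a point): middle of the packing screw's dark steel cross-bar (44 mm long, 12 mm wide, 20 mm high; centre 28 mm above the box top), on the screw's upright axis, 64 mm behind the socket face; its x axis runs along the bar
- screw_bar (a joint): the packing screw's turn in rad: 0 when it is bottomed, negative when it is backed off; it grows as the screw is turned clockwise seen from above. At 0 the bar lies along the rig's x. It turns stiffly (about 0.05 N m) and stays where it is left
- bush: bystander: flanged brass bush standing on its flange on the bench, 54 mm in diameter, 44 mm high; origin under its centre
- turned_hub: bystander: plain turned steel hub lying on the bench, 86 mm in diameter, 46 mm high; origin under its centre
- mug: bystander: black and white mug standing on the bench, 82 mm in diameter, 97 mm high, handle at one side; origin under its middle

How it is judged (in metres and radians):
On the way, in this order (a step that is already met when the one before it is completed fails the run):
1. the collar is fully home against the socket face (y of collar in the frame of seat above -0.003 m and distance between collar and seat below 0.006 m), for 0.2 s.
2. the packing screw is bottomed (value of joint screw_bar above -0.09 rad), for 0.1 s.
At the end, for the whole second after the job is handed in: the collar rests with its flange within 3 mm of the socket face, sleeve in the socket; the packing screw, after being bottomed, stands a quarter turn (90 degrees, give or take 20) back from its bottom (all of step 1 and value of joint screw_bar between -1.92 and -1.22 rad and linear speed of collar below 0.01 m/s); the robot touches nothing.
It fails at once if the bush, the mug or the hub is shifted by more than 20 mm (distance of any of bush, mug, turned_hub from where it was at the start of the episode above 0.02 m).
It also fails if it takes over 72 s, if anything falls off the work surface, if the arm or the gripper's body presses on something with over 40 N, if the wrist force passes 120 N, or if a joint passes its speed limit or range.

### The arm

A 6-joint arm with a two-finger parallel gripper is mounted at the origin on the work surface; the furniture and walls round the work are solid. World frame = base frame: x ahead of the robot, y to its left, z up, the work surface at z = 0. Lengths are in mm, angles in rad, forces in N, time in s.
With the tool pointing down it reaches from about 400 to 925 mm from the base axis. Payload 12.5 kg.
Tool frame: the origin (TCP) lies between the finger pads; the fingertips stand 19 mm ahead of it and the grasp point (between the pads) is the TCP; z points along the fingers, y is the line along which they close (so a half turn about z gives the same grasp; the last joint's range is limited). The gripper opens to 95 mm and grips with 3 to 60 N. Pads are 20 mm wide; open, the fingers measure 119 mm over their backs; the gripper's body (75 mm by 180 mm) begins 59 mm behind the grasp point.
Start: joints at [-1.228, 0.491, 1.559, -0, 1.092, -0.106], TCP at [271.202, -563.111, 233.661] pointing down, gripper open.
Joint ranges: [-3.1, 3.1], [-0.84, 2.19], [0.05, 2.79], [-1.13, 4.28], [0.06, 2.93], [-2.69, 2.69]. Speed limits (rad/s): [2.22, 2.22, 2.79, 3.14, 3.14, 3.14].

### API

Orientations are given as a unit quaternion [x, y, z, w].
In Python, from workcell import telemetry, capture, arm, cut_out, pinpoint gives the robot as it stands. The module is installed in compiled form; this text tells all that it offers.
- The arm moves only by the tool play_rows, never from a script. Its argument "rows" is one flat list of numbers, 7 for each row, row after row: the finger opening in mm, from 0 to 95.1, then the shift along the world's x, y, z in mm, then the turn, a rotation vector about the world's x, y, z in degrees. In form: [jaw, x, y, z, rx, ry, rz, jaw, x, y, z, rx, ry, rz, ...]. A call has 1 to 8 rows; each row is the pose to reach, as a shift and turn from the pose commanded when the call began; what a row does not reach only later rows make up. A row lasts 1/8 s, in which the tool goes at most 62.5 mm and 10.7 degrees, less where a joint would pass 70% of its speed; a pose out of reach is approached as far as the arm can. A call with a gripper value outside its range is refused whole. The fingers move at their own pace and stop on an object; "squeeze" is the grip in N (left out, the last holds). Time passes only in rows, so rows that repeat a pose let the fingers close. It gives the time, the measured TCP pose, the force, the opening and the grip force at its end, in the units of the state.
- telemetry.get_obs(): the state, without advancing time (a new reading comes with each control period).
- capture(name): name is "scene" or "top"; returns a dict with "pixels" (384x512x3 uint8, blue, green, red), "fovy" (degrees; the focal length in pixels is half the picture's height over the tangent of half this angle, whatever the lens; pixels are square), "cx", "cy" (the principal point, pixels), "dist" ([k1, k2, p1, p2, k3] as OpenCV has them; the pictures are not rectified), "position" and "orientation" of the camera in the world. Camera axes: x right, y up, looking along -z (the intrinsics and any distortion apply to the point x, -y, -z); pixel columns grow to the right and rows downward; lengths in mm; the calibration is good to about 2 mm. A picture is of the moment at which its call begins. There is no depth.
- arm.sign_off(): hands the job in; it is judged then, once.
Trained networks look in a picture, given as the dict that the camera call returned (one of the last four; its "shot" number tells which), for a name from the list of things; names that differ only in an ending like _2 or _b are one class to them, and where a whole thing is asked for, a point or a joint stands for the part that bears it (a point fixed in the world has none). Each returns a list of dicts, best first, with "score" (0 to 1); they miss things now and then, are a little off and sometimes report something else, mostly with a low value. They report only what shows in the picture. A call takes as long as a camera call.
- cut_out(thing, picture): "region" (384x512 bool, what is visible of it).
- pinpoint(thing, picture): "centre" ([x, y, z] in mm, in world coordinates, good to about 4 mm: a listed point, or the origin of a listed thing).
The state is a dict: "time_s": time; "joint_pos": joint angles; "joint_velocities": joint speeds; "joint_torque": joint torques, N m; "tool_pos": TCP position; "ee_rot": TCP orientation; "wrist_force": force on the tool from outside, world axes, zero at the start; "torque": the same for the moment, N m; "finger_gap": finger opening in mm; "grasp_force": force on a finger pad.
Only numpy, scipy, OpenCV 4.12 (cv2) and the standard library are available. Lean on these libraries where they do the work, as an engineer would, in place of code of your own. Each camera call takes 0.05 s, during which the arm holds its last target. There are 200 camera calls.

## Working session

There is one attempt and no reset: what is moved stays moved. The work goes in short steps, Python scripts to look and compute and a tool call to move; the robot and the scene stay as the last step left them, time stands still between calls to the robot, and variables do not carry over. Pictures are saved under pics/ and viewed, at most 10 in all, crops included, and the job is handed in when it is done.

Besides the shell and the picture viewer there is one more tool, called after "Emit:" as name(argument=value, ...) on one line, values as JSON. play_rows: Moves the arm, as the interface text tells. Its arguments: {"type":"object","properties":{"rows":{"type":"array"},"squeeze":{"type":"number"}},"required":["rows"]}

```bash
mkdir -p pics; cat > h.py <<'E'
import numpy as np, cv2
from workcell import telemetry, capture, arm, cut_out, pinpoint
E
python3 - <<'E'
from h import *
o=telemetry.get_obs(); print({k:np.round(v,3).tolist() for k,v in o.items()})
ims=[]
for c in ("scene","top"):
    p=capture(c); ims.append(p["pixels"]); print(c,p["fovy"],np.round(p["position"]),np.round(p["orientation"],3))
    for t in ["rig","header_edge","collar","corner_rear","corner_front","seat","screw_grip","bush","turned_hub","mug"]:
        r=pinpoint(t,p)
        print(t,[(round(q["score"],2),np.round(q["centre"],1).tolist(), {k:np.round(v,3).tolist() for k,v in q.items() if k not in("score","centre")}) for q in r[:2]])
cv2.imwrite("pics/a.png",cv2.resize(ims[0],(800,600)))
cv2.imwrite("pics/b.png",cv2.resize(ims[1],(800,600)))
E
```

```text
{'time_s': 0.0, 'joint_pos': [-1.228, 0.492, 1.559, -0.0, 1.092, -0.106], 'joint_velocities': [0.0, -0.001, -0.0, 0.0, 0.001, -0.0], 'joint_torque': [0.0, -61.264, -25.818, 0.069, 0.048, -0.0], 'tool_pos': [271.115, -562.905, 233.072], 'ee_rot': [0.975, 0.223, -0.0, -0.001], 'wrist_force': [-0.658, -0.16, 0.171], 'torque': [0.005, -0.031, 0.005], 'grasp_force': 0.0, 'finger_gap': 94.974}
scene 45.66533579224194 [-173.  193.  839.] [-0.211  0.352  0.791 -0.454]
rig []
header_edge [(0.52, [398.2, -282.7, 0.9], {})]
collar []
corner_rear []
corner_front []
seat []
screw_grip [(0.66, [482.4, -30.8, 163.1], {})]
bush []
turned_hub [(0.93, [391.7, -412.8, 4.3], {})]
mug []
top 49.4886012264748 [ 382. -183. 1378.] [-0.026  0.031  0.707 -0.706]
rig [(0.7, [555.7, -235.3, -2.3], {})]
header_edge [(0.98, [593.4, -362.0, 276.2], {})]
collar [(0.38, [600.0, -305.8, 114.8], {})]
corner_rear [(0.9, [604.5, -199.7, 121.3], {})]
corner_front [(0.76, [468.8, -192.0, 119.3], {})]
seat [(0.65, [474.1, -97.4, 119.1], {})]
screw_grip [(0.59, [474.6, -34.0, 171.2], {})]
bush [(0.52, [399.7, -279.0, 0.2], {})]
turned_hub [(0.81, [393.4, -412.7, 2.1], {})]
mug [(0.67, [372.9, 10.1, -1.3], {})]
```

View pics/a.png

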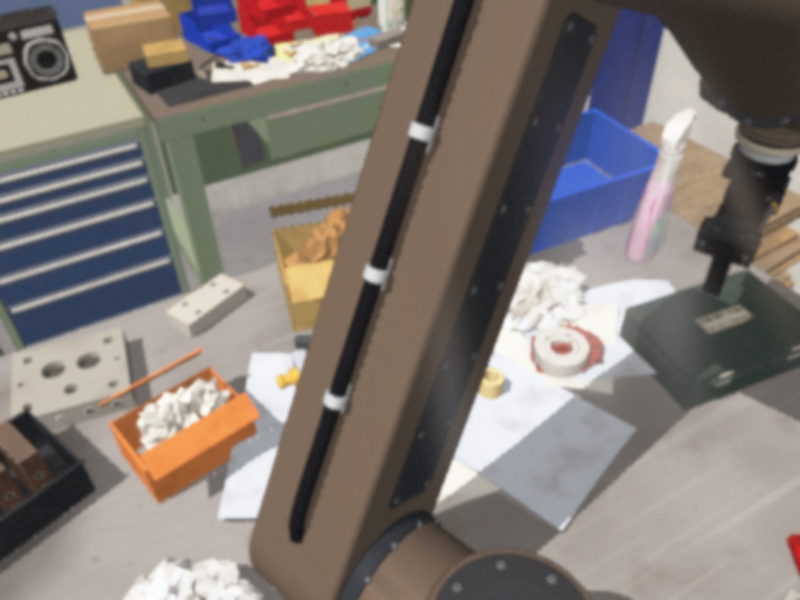

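View pics/b.png

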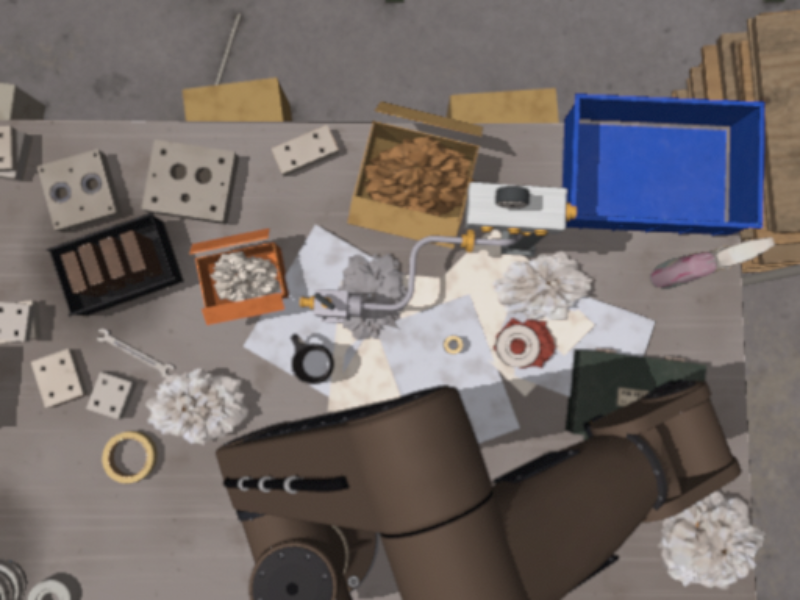

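The top view shows the whole rig: the collar is on the rear leg at about (468,240), the header at (517,205), and the swivel box with its screw at (335,300). The arm blocks the scene view. The points found agree with the given sizes, so I'll fit the rig frame to them.

```bash
cat >> h.py <<'E'
from scipy.spatial.transform import Rotation as R
from scipy.optimize import least_squares
import json,os
def fit(obs):  # obs: list of (rig pt, world pt)
    a=np.array([o[0] for o in obs],float); b=np.array([o[1] for o in obs],float)
    def f(p): return ((R.from_euler('z',p[2]).apply(a)+[p[0],p[1],0]-b)[:,:2]).ravel()
    s=least_squares(f,[550,-235,0],loss='soft_l1',f_scale=3); return s.x,f(s.x).reshape(-1,2)
PTS=dict(rig=(0,0,0),header_edge=(42,-125,280),corner_rear=(50,40,120),corner_front=(-90,40,120),seat=(-90,135,120),screw_grip=(-90,199,172))
RIG=json.load(open('rig.json')) if os.path.exists('rig.json') else None
def w(p): return R.from_euler('z',RIG[2]).apply(p)+[RIG[0],RIG[1],0]
def ori(phi,th=0):  # tool pointing down, closing line at rig azimuth phi (deg), leaned th deg back (-x rig) 
    y=R.from_euler('z',phi,degrees=True).apply([1,0,0]); z=np.array([0,0,-1.]); x=np.cross(y,z)
    return R.from_euler('z',RIG[2])*R.from_euler('y',-th,degrees=True)*R.from_matrix(np.c_[x,y,z])
def rows(targets, ref=None):  # targets: (rigpos, phi, th)
    o=telemetry.get_obs(); p0,q0=(o['tool_pos'],R.from_quat(o['ee_rot'])) if ref is None else (w(ref[0]),ori(*ref[1:]))
    for p,phi,th in targets:
        print(np.round(w(p)-p0,1).tolist(), np.round((ori(phi,th)*q0.inv()).as_rotvec(degrees=True),1).tolist())
def state():
    o=telemetry.get_obs(); q=R.from_quat(o['ee_rot']); r=R.from_euler('z',RIG[2]).inv()
    print('rigpos',np.round(r.apply(np.array(o['tool_pos'])-[RIG[0],RIG[1],0]),1),'toolz',np.round((r*q).apply([0,0,1]),3),'tooly',np.round((r*q).apply([0,1,0]),3),'F',np.round(r.apply(o['wrist_force']),1),'T',np.round(o['torque'],2),'gap',round(o['finger_gap'],1),'g',round(o['grasp_force'],1),'j',np.round(o['joint_pos'],2),'t',o['time_s'])
E
python3 - <<'E'
import h; from h import *
W=[];res={}
for i in range(3):
    p=capture("top")
    for t in PTS:
        for r in pinpoint(t,p)[:1]:
            if r['score']>.4: W.append((PTS[t],r['centre'])); 
    c=pinpoint('collar',p); print('collar',[(x['score'],np.round(x['centre'],1)) for x in c[:2]])
x,r=fit(W); print(x,np.degrees(x[2])); print(np.round(np.c_[[a[0][:2] for a in W],r],1))
json.dump(x.tolist(),open('rig.json','w')); h.RIG=x.tolist()
for q in c[:1]: print('collar rig',R.from_euler('z',x[2]).inv().apply(np.array(q['centre'])-[x[0],x[1],0]))
# overlay
im=p['pixels'].copy(); f=192/np.tan(np.radians(p['fovy']/2)); K=np.array([[f,0,p['cx']],[0,f,p['cy']],[0,0,1]])
rot=R.from_quat(p['orientation']).as_matrix()@np.diag([1,-1,-1]); 
def proj(P): return cv2.projectPoints(np.array(P,float).reshape(-1,1,3),cv2.Rodrigues(rot.T)[0],-rot.T@np.array(p['position']),K,np.array(p['dist']))[0].reshape(-1,2)
L=[w((50,y,120)) for y in range(-60,1,10)]+[w((10+40*np.cos(a),40*np.sin(a),120)) for a in np.linspace(0,1.57,6)]+[w((x_,40,120)) for x_ in range(0,-51,-10)]+[w((-50-40*np.sin(a),80-40*np.cos(a),120)) for a in np.linspace(0,1.57,6)]+[w((-90,y,120)) for y in (90,100,110,120,135)]+[w((-90,199,172))]+[w((x_,y,144)) for x_ in(-115,-65) for y in (159,223)]
u=proj(L); x0,y0=180,130
cr=cv2.resize(im[y0:y0+90,x0:x0+150],None,fx=5,fy=5,interpolation=cv2.INTER_CUBIC)
for a in u: cv2.circle(cr,tuple(int(v) for v in (a-[x0,y0]+.5)*5),2,(0,0,255),-1)
cv2.imwrite('pics/c.png',cr)
G=(50,-78,117)
rows([((-62,-78,220),0,50),((50-92,-78,117+77),0,50),(G,0,50)])
E
```

```text
collar [(0.61, array([ 602.5, -304.4,  116.9]))]
collar [(0.66, array([ 601.3, -302.3,  116.2]))]
collar [(0.66, array([ 602.5, -305.7,  115.8])), (0.51, array([ 597.1, -362.2,  277.8]))]
[ 5.56520204e+02 -2.36845681e+02 -4.34553840e-02] -2.4898100990860272
[[ 0.000e+00  0.000e+00  1.400e+00  1.000e-01]
 [ 4.200e+01 -1.250e+02 -3.100e+00 -1.000e-01]
 [ 5.000e+01  4.000e+01  7.000e-01  7.000e-01]
 [-9.000e+01  4.000e+01  5.000e-01 -4.600e+00]
 [-9.000e+01  1.350e+02 -1.800e+00  2.000e-01]
 [-9.000e+01  1.990e+02 -3.700e+00 -1.000e-01]
 [ 0.000e+00  0.000e+00  1.400e+00  2.200e+00]
 [ 4.200e+01 -1.250e+02 -2.100e+00  3.000e+00]
 [ 5.000e+01  4.000e+01  2.700e+00 -6.000e-01]
 [-9.000e+01  4.000e+01 -6.000e-01 -3.600e+00]
 [-9.000e+01  1.350e+02  3.200e+00 -1.000e-01]
 [-9.000e+01  1.990e+02 -2.300e+00  1.000e+00]
 [ 0.000e+00  0.000e+00  7.000e-01 -7.000e-01]
 [ 4.200e+01 -1.250e+02 -3.500e+00  1.200e+00]
 [ 5.000e+01  4.000e+01  3.300e+00  1.000e-01]
 [-9.000e+01  4.000e+01  6.000e-01 -2.600e+00]
 [-9.000e+01  1.350e+02 -2.700e+00 -2.400e+00]
 [-9.000e+01  1.990e+02  7.990e+01  3.821e+02]]
collar rig [ 48.92753893 -66.79187718 115.8       ]
[220.0, 251.0, -13.7] [-28.8, -43.7, 57.7]
[240.0, 250.2, -39.7] [-28.8, -43.7, 57.7]
[331.9, 246.2, -116.7] [-28.8, -43.7, 57.7]
```

View pics/c.png

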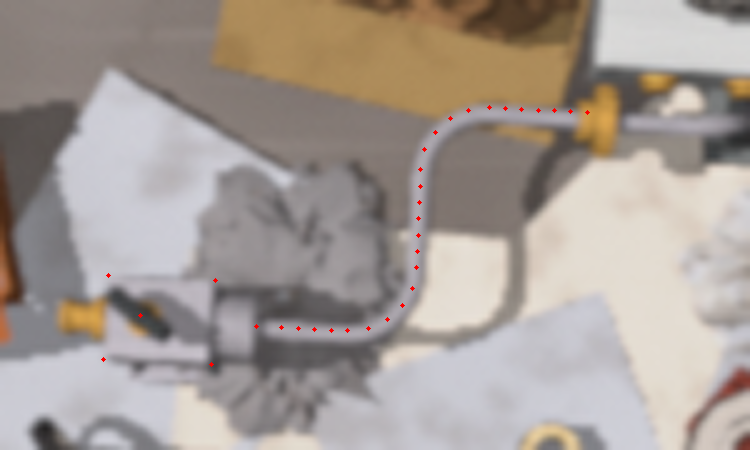

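The overlay lines up with the pipe to within 3 mm, though the rear leg dots sit about 3 mm too far away. The screw bar lies diagonally at about (140,313). I'll trim the rig pose and move to the pre-grasp pose.

```bash
echo '[554.2,-237.3,-0.053]'>rig.json; python3 - <<'E'
from h import *
rows([((-62,-75,220),0,50),((50-92,-75,117+77),0,50),((50,-75,117),0,50)])
E
```

```text
[217.1, 254.2, -13.7] [-29.0, -43.6, 57.2]
[237.1, 253.2, -39.7] [-29.0, -43.6, 57.2]
[329.0, 248.3, -116.7] [-29.0, -43.6, 57.2]
```

Emit:
play_rows(rows=[95,60,60,30,-8,-12,16,95,120,120,30,-16,-24,32,95,180,200,20,-22,-33,43,95,217.1,254.2,-13.7,-29,-43.6,57.2,95,217.1,254.2,-13.7,-29,-43.6,57.2,95,217.1,254.2,-13.7,-29,-43.6,57.2,95,217.1,254.2,-13.7,-29,-43.6,57.2,95,217.1,254.2,-13.7,-29,-43.6,57.2])

```text
time_s: 3.3
tool_pos: [486.7, -308.9, 219.9]
ee_rot: [0.714, 0.591, 0.268, 0.265]
wrist_force: [0.1, 0.5, -0.0]
finger_gap: 95.0
grasp_force: 0.0
```

```bash
python3 - <<'E'
from h import *
state(); rows([((50,-75,117),0,50)])
E
```

```text
rigpos [-63.6 -75.  219.9] toolz [ 0.697 -0.025 -0.716] tooly [ 0.709 -0.124  0.694] F [ 0.1  0.5 -0. ] T [0.05 0.39 0.04] gap 95.0 g 0.0 j [-0.91  0.35  2.12  1.42  0.54 -1.95] t 3.3
[113.4, -6.0, -102.9] [-4.6, -5.4, 5.9]
```

Emit:
play_rows(rows=[95,8,-0.5,-8,-4.6,-5.4,5.9,95,14,-0.8,-13,-4.6,-5.4,5.9,95,20,-1,-18,-4.6,-5.4,5.9,95,40,-2,-36,-4.6,-5.4,5.9,95,60,-3,-54,-4.6,-5.4,5.9,95,75,-4,-68,-4.6,-5.4,5.9,95,75,-4,-68,-4.6,-5.4,5.9])

```text
time_s: 4.18
tool_pos: [561.9, -313.1, 151.0]
ee_rot: [0.659, 0.623, 0.29, 0.305]
wrist_force: [-1.1, -0.0, 0.4]
finger_gap: 94.8
grasp_force: 0.0
```

```bash
python3 - <<'E'
from h import *
state(); rows([((50,-75,117),0,50)])
p=capture('top'); cv2.imwrite('pics/d.png',cv2.resize(p['pixels'][110:230,170:330],None,fx=5,fy=5,interpolation=cv2.INTER_CUBIC))
E
```

```text
rigpos [ 11.7 -75.3 151. ] toolz [ 0.763 -0.    -0.646] tooly [ 0.646 -0.004  0.763] F [-1.1 -0.1  0.4] T [-0.01  0.31  0.02] gap 94.8 g 0.0 j [-0.83  0.56  2.08  1.87  0.59 -2.48] t 4.175
[38.3, -1.8, -34.0] [-0.2, -0.2, 0.1]
```

View pics/d.png

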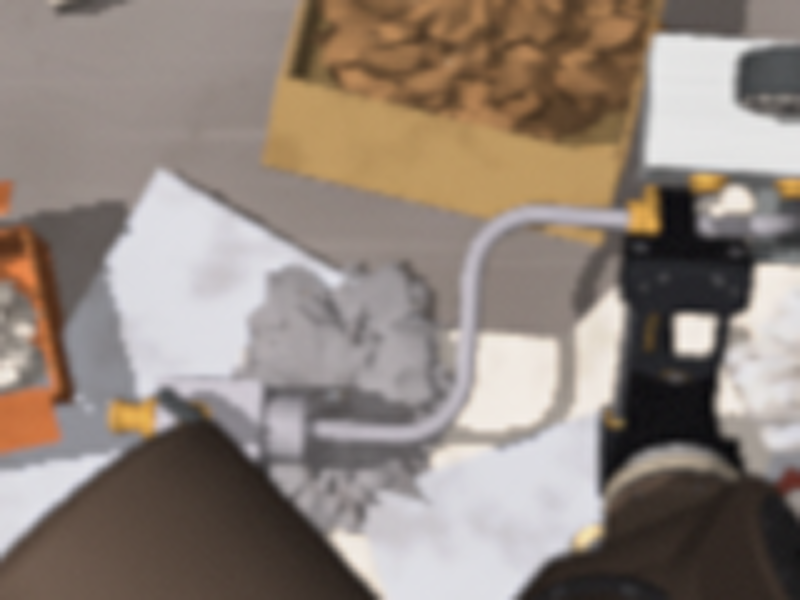

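The jaw is lined up on the flange, with the finger over its right half near (665,210). j6 is close to its limit, so I'll lean slightly less (46°) while advancing.

```bash
python3 - <<'E'
from h import *
rows([((50-.72*25,-75.5,117+.69*25),0,46),((50,-75.5,117),0,46)])
E
```

```text
[20.8, -1.2, -17.4] [0.1, 3.8, 0.2]
[38.7, -2.2, -34.6] [0.1, 3.8, 0.2]
```

Emit:
play_rows(rows=[95,7,-0.4,-6,0.1,1.9,0.2,95,14,-0.8,-11.5,0.1,3.8,0.2,95,20.8,-1.2,-17.4,0.1,3.8,0.2,95,20.8,-1.2,-17.4,0.1,3.8,0.2])

```text
time_s: 4.72
tool_pos: [582.0, -314.7, 134.4]
ee_rot: [0.668, 0.633, 0.269, 0.284]
wrist_force: [0.8, -0.1, -0.2]
finger_gap: 94.8
grasp_force: 0.0
```

```bash
python3 - <<'E'
from h import *
state(); rows([((50,-75.5,117),0,46)])
E
```

```text
rigpos [ 31.9 -75.8 134.4] toolz [ 0.72  -0.    -0.694] tooly [0.694 0.    0.72 ] F [ 0.8 -0.1 -0.2] T [0.03 0.34 0.01] gap 94.8 g 0.0 j [-0.78  0.59  2.02  1.79  0.51 -2.37] t 4.725
[18.1, -0.7, -17.4] [0.0, 0.1, -0.0]
```

Margin is good. I'll finish the approach and close.

Emit:
play_rows(rows=[95,9,-0.4,-8.7,0,0,0,95,18,-0.7,-17.4,0,0,0,95,18,-0.7,-17.4,0,0,0,60,18,-0.7,-17.4,0,0,0,40,18,-0.7,-17.4,0,0,0,40,18,-0.7,-17.4,0,0,0,40,18,-0.7,-17.4,0,0,0,40,18,-0.7,-17.4,0,0,0], squeeze=15)

```text
time_s: 5.72
tool_pos: [600.0, -315.6, 117.0]
ee_rot: [0.668, 0.633, 0.269, 0.284]
wrist_force: [-0.5, -0.3, 0.1]
finger_gap: 50.2
grasp_force: 0.0
```

```bash
python3 - <<'E'
from h import *
state()
E
```

```text
rigpos [ 49.9 -75.7 117. ] toolz [ 0.72  -0.    -0.694] tooly [0.694 0.    0.72 ] F [-0.5 -0.3  0.1] T [ 0.02  0.33 -0.02] gap 50.2 g 0.0 j [-0.76  0.63  1.99  1.84  0.51 -2.41] t 5.725
```

Emit:
play_rows(rows=[40,0,0,0,0,0,0,40,0,0,0,0,0,0,40,0,0,0,0,0,0,40,0,0,0,0,0,0])

```text
time_s: 6.22
tool_pos: [600.0, -315.5, 116.9]
ee_rot: [0.668, 0.633, 0.269, 0.284]
wrist_force: [-0.1, 0.4, -0.3]
finger_gap: 43.7
grasp_force: 15.0
```

```bash
python3 - <<'E'
from h import *
state()
rows([((50,-65,119),0,46),((50,-45,119),0,46),((50,-20,119),0,46)])
E
```

```text
rigpos [ 49.9 -75.7 116.9] toolz [ 0.72  -0.    -0.694] tooly [0.694 0.    0.72 ] F [-0.2  0.4 -0.3] T [-0.03  0.36  0.02] gap 43.7 g 15.0 j [-0.76  0.63  1.99  1.84  0.51 -2.41] t 6.225
[0.6, 10.7, 2.1] [0.0, 0.0, -0.0]
[1.7, 30.6, 2.1] [0.0, 0.0, -0.0]
[3.0, 55.6, 2.1] [0.0, 0.0, -0.0]
```

Gripped: 43.7 mm gap, 15 N, and no side load. I'll slide it out from under the header.

Emit:
play_rows(rows=[40,0.1,2,1,0,0,0,40,0.6,10,2,0,0,0,40,1,18,2,0,0,0,40,1.4,26,2,0,0,0,40,1.8,34,2,0,0,0,40,2.2,42,2,0,0,0], squeeze=15)

```text
time_s: 6.98
tool_pos: [602.3, -272.9, 118.9]
ee_rot: [0.668, 0.633, 0.269, 0.284]
wrist_force: [1.3, 0.3, -1.8]
finger_gap: 43.8
grasp_force: 15.0
```

```bash
python3 - <<'E'
from h import *
state()
rows([((50,-20,119),0,46),((50,-6,119),0,46),((50,-6,119),0,30),((50,-6,119),0,15),((50,-6,119),0,0)])
E
```

```text
rigpos [ 49.9 -33.  118.9] toolz [ 0.72  -0.    -0.694] tooly [0.694 0.    0.72 ] F [ 1.3  0.4 -1.8] T [-0.01  0.5   0.02] gap 43.8 g 15.0 j [-0.69  0.61  2.04  1.97  0.49 -2.5 ] t 6.975
[0.8, 12.9, 0.1] [0.0, 0.0, -0.0]
[1.5, 26.9, 0.1] [0.0, 0.0, -0.0]
[1.5, 26.9, 0.1] [0.9, 16.0, -0.0]
[1.5, 26.9, 0.1] [1.7, 31.0, -0.0]
[1.5, 26.9, 0.1] [2.5, 46.0, -0.0]
```

Emit:
play_rows(rows=[40,0.5,9,0,0,0,0,40,1,18,0,0,0,0,40,1.5,27,0,0.1,2,0,40,1.5,27,0,0.6,10,0,40,1.5,27,0,1,18,0,40,1.5,27,0,1.4,26,0,40,1.5,27,0,1.9,34,0,40,1.5,27,0,2.3,42,0])

```text
time_s: 7.98
tool_pos: [604.7, -234.8, 115.0]
ee_rot: [0.7, 0.683, 0.167, 0.121]
wrist_force: [-3.3, 1.7, -6.4]
finger_gap: 42.7
grasp_force: 15.0
```

```bash
python3 - <<'E'
from h import *
state()
def path(s,o=9,z=119):  # bore middle at arc length s from rear bend start
    L=40*np.pi/2
    if s<0: c=(50,s);a=0
    elif s<L: a=s/40; c=(10+40*np.cos(a),40*np.sin(a))
    elif s<L+60: a=np.pi/2; c=(10-(s-L),40)
    elif s<2*L+60: b=(s-L-60)/40; a=np.pi/2-b; c=(-50-40*np.sin(b),80-40*np.cos(b))
    else: a=0;c=(-90,80+s-2*L-60)
    return ((c[0]+o*np.sin(a),c[1]-o*np.cos(a),z),np.degrees(a),0)
rows([path(s) for s in (3,9,15,21,27,33,39,45,51,57,63)])
E
```

```text
rigpos [ 50.3   5.2 115. ] toolz [ 0.395  0.081 -0.915] tooly [0.918 0.012 0.397] F [-3.3  1.5 -6.4] T [-0.06  0.9   0.13] gap 42.7 g 15.0 j [-0.58  0.58  1.85  0.63  0.47 -1.09] t 7.975
[-0.4, -11.2, 4.0] [-4.1, 23.4, 2.6]
[0.4, -5.1, 4.0] [-5.8, 23.1, 11.1]
[0.2, 1.1, 4.0] [-7.6, 22.7, 19.6]
[-0.8, 7.1, 4.0] [-9.3, 22.2, 28.0]
[-2.8, 12.9, 4.0] [-11.0, 21.6, 36.5]
[-5.6, 18.4, 4.0] [-12.7, 20.9, 45.0]
[-9.2, 23.4, 4.0] [-14.4, 20.1, 53.4]
[-13.5, 27.8, 4.0] [-16.1, 19.2, 61.9]
[-18.4, 31.5, 4.0] [-17.7, 18.2, 70.3]
[-23.8, 34.4, 4.0] [-19.3, 17.1, 78.8]
[-29.6, 36.4, 4.0] [-20.9, 15.9, 87.0]
```

Emit:
play_rows(rows=[40,0,0,2,-3,5,1.5,40,0,-2,4,-4.3,12,3,40,0,-5,4,-4.3,18,3.5,40,0,-6,4,-4.5,23,4,40,0,-6,4,-4.5,23,4,40,0,-6,4,-4.5,23,4])

```text
time_s: 8.72
tool_pos: [605.6, -239.7, 119.7]
ee_rot: [0.69, 0.724, 0.004, 0.003]
wrist_force: [-7.0, -1.9, -8.0]
finger_gap: 42.8
grasp_force: 15.0
```

```bash
cat >> h.py <<'E'
def path(s,o=9,z=119):
    L=40*np.pi/2
    if s<0: c=(50,s);a=0
    elif s<L: a=s/40; c=(10+40*np.cos(a),40*np.sin(a))
    elif s<L+60: a=np.pi/2; c=(10-(s-L),40)
    elif s<2*L+60: b=(s-L-60)/40; a=np.pi/2-b; c=(-50-40*np.sin(b),80-40*np.cos(b))
    else: a=0;c=(-90,80+s-2*L-60)
    return ((c[0]+o*np.sin(a),c[1]-o*np.cos(a),z),np.degrees(a),0)
E
python3 - <<'E'
from h import *
state()
p=capture('top'); cv2.imwrite('pics/e.png',cv2.resize(p['pixels'][110:230,170:330],None,fx=5,fy=5,interpolation=cv2.INTER_CUBIC))
print([(c['score'],np.round(c['centre'],1)) for c in pinpoint('collar',p)[:2]])
rows([path(s) for s in (9,15,21,27,33,39,45,51,57,63)])
E
```

```text
rigpos [ 51.5   0.3 119.7] toolz [ 0.01   0.001 -1.   ] tooly [0.995 0.102 0.01 ] F [-6.8 -2.2 -8. ] T [-0.37  1.15  0.05] gap 42.8 g 15.0 j [-0.48  0.65  1.61  0.01  0.88 -0.53] t 8.725
[]
[-0.5, -0.2, -0.8] [-0.1, 0.6, 7.1]
[-0.6, 6.0, -0.8] [-0.1, 0.6, 15.7]
[-1.7, 12.0, -0.8] [-0.2, 0.5, 24.3]
[-3.7, 17.9, -0.8] [-0.2, 0.5, 32.8]
[-6.5, 23.3, -0.8] [-0.2, 0.5, 41.4]
[-10.1, 28.3, -0.8] [-0.3, 0.5, 50.0]
[-14.4, 32.7, -0.8] [-0.3, 0.5, 58.6]
[-19.3, 36.4, -0.8] [-0.4, 0.5, 67.2]
[-24.7, 39.3, -0.8] [-0.4, 0.4, 75.8]
[-30.5, 41.3, -0.8] [-0.5, 0.4, 84.2]
```

View pics/e.png

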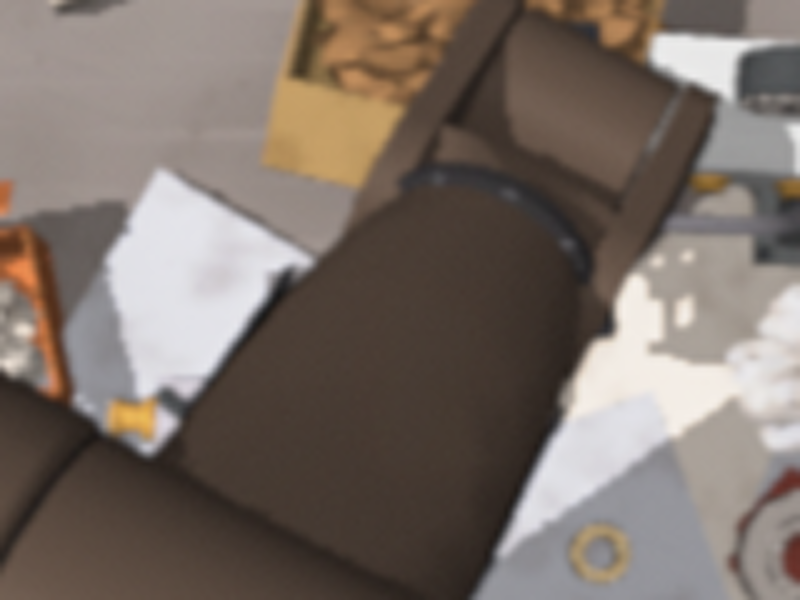

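The arm hides the collar from the top camera, so I'll check with the scene camera.

```bash
python3 - <<'E'
from h import *
p=capture('scene')
for t in ('collar','seat','screw_grip'): print(t,[(round(c['score'],2),np.round(c['centre'],1)) for c in pinpoint(t,p)[:2]])
f=192/np.tan(np.radians(p['fovy']/2)); K=np.array([[f,0,p['cx']],[0,f,p['cy']],[0,0,1]])
rot=R.from_quat(p['orientation']).as_matrix()@np.diag([1,-1,-1])
u=cv2.projectPoints(np.array(w((50,0,120))).reshape(1,1,3),cv2.Rodrigues(rot.T)[0],-rot.T@np.array(p['position']),K,np.array(p['dist']))[0].ravel(); print(u)
x0=int(np.clip(u[0]-90,0,332)); y0=int(np.clip(u[1]-60,0,264))
cv2.imwrite('pics/f.png',cv2.resize(p['pixels'][y0:y0+120,x0:x0+180],None,fx=4.4,fy=4.4,interpolation=cv2.INTER_CUBIC)); print(x0,y0)
E
```

```text
collar [(0.53, array([ 604.3, -233.5,  117.4])), (0.47, array([370.2,   6.6,  -1. ]))]
seat [(0.66, array([468.1, -98.7, 121.3]))]
screw_grip []
[254.64486773 173.71944444]
164 113
```

View pics/f.png

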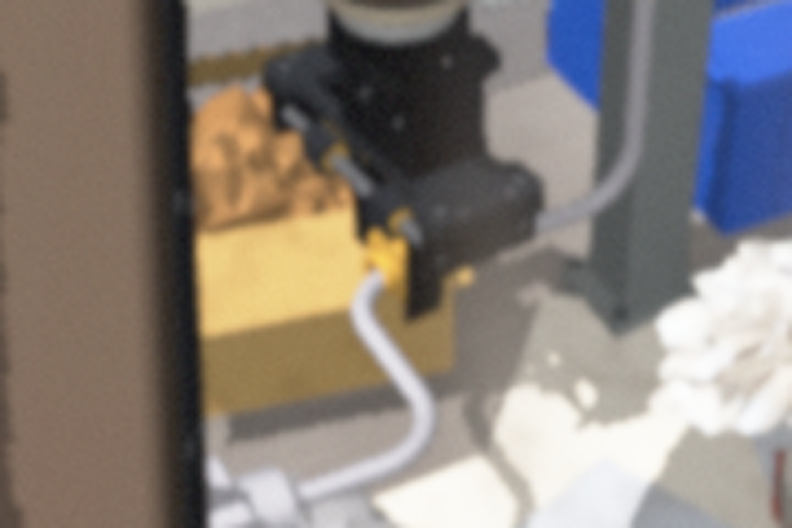

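The flange is held squarely in the jaw (collar at about (385,255) in the crop), and the sleeve is entering the bend. On with the first bend.

```bash
python3 - <<'E'
from h import *
rows([path(s,6,118.5) for s in (9,14,20,26,32,38,44,50,56,63)])
E
```

```text
[-1.0, 2.8, -1.3] [-0.1, 0.6, 7.1]
[-1.4, 7.8, -1.3] [-0.1, 0.6, 14.2]
[-2.8, 13.7, -1.3] [-0.2, 0.6, 22.8]
[-5.0, 19.4, -1.3] [-0.2, 0.5, 31.4]
[-8.0, 24.6, -1.3] [-0.2, 0.5, 40.0]
[-11.8, 29.4, -1.3] [-0.3, 0.5, 48.6]
[-16.2, 33.5, -1.3] [-0.3, 0.5, 57.2]
[-21.2, 36.9, -1.3] [-0.4, 0.5, 65.8]
[-26.7, 39.5, -1.3] [-0.4, 0.5, 74.4]
[-33.5, 41.5, -1.3] [-0.5, 0.4, 84.2]
```

Emit:
play_rows(rows=[40,-1,2.8,-1.3,0,0.6,7,40,-1.4,7.8,-1.3,0,0.6,14,40,-2.8,13.7,-1.3,0,0.6,22.5,40,-5,19.4,-1.3,0,0.6,31,40,-8,24.6,-1.3,0,0.5,40,40,-8,24.6,-1.3,0,0.5,40])

```text
time_s: 9.78
tool_pos: [598.2, -215.1, 119.6]
ee_rot: [0.399, 0.917, 0.004, -0.001]
wrist_force: [-5.8, -0.5, -2.8]
finger_gap: 43.0
grasp_force: 15.0
```

```bash
python3 - <<'E'
from h import *
state()
rows([path(s,6,118.5) for s in (32,38,44,50,56,63,70,78)])
p=capture('scene'); print([(round(c['score'],2),np.round(R.from_euler('z',RIG[2]).inv().apply(np.array(c['centre'])-[RIG[0],RIG[1],0]),1)) for c in pinpoint('collar',p)[:2]])
E
```

```text
rigpos [ 42.8  24.5 119.6] toolz [ 0.001  0.008 -1.   ] tooly [0.695 0.719 0.007] F [-5.7 -0.8 -2.8] T [-0.08  0.9  -0.05] gap 43.0 g 15.0 j [-0.45  0.63  1.64  0.01  0.87 -1.21] t 9.775
[-0.6, 0.1, -1.1] [-0.4, 0.1, -0.1]
[-4.4, 4.8, -1.1] [-0.5, 0.1, 8.5]
[-8.8, 8.9, -1.1] [-0.5, 0.0, 17.1]
[-13.9, 12.3, -1.1] [-0.5, 0.0, 25.7]
[-19.3, 15.0, -1.1] [-0.5, -0.0, 34.3]
[-26.1, 16.9, -1.1] [-0.5, -0.1, 44.1]
[-33.1, 17.3, -1.1] [-0.5, -0.1, 44.1]
[-41.1, 17.7, -1.1] [-0.5, -0.1, 44.1]
[(0.62, array([-1.532e+02, -5.190e+01, -1.000e-01])), (0.44, array([ 35.2,  28.1, 120.3]))]
```

Emit:
play_rows(rows=[40,-4.4,4.8,-1,0,0,8.5,40,-8.8,8.9,-1,0,0,17,40,-13.9,12.3,-1,0,0,25.7,40,-19.3,15,-1,0,0,34.3,40,-26,16.9,-1,0,0,44,40,-33,17.3,-1,0,0,44,40,-41,17.7,-1,0,0,44,40,-41,17.7,-1,0,0,44])

```text
time_s: 10.88
tool_pos: [558.3, -198.3, 119.5]
ee_rot: [0.03, 1.0, 0.004, -0.0]
wrist_force: [-0.6, 0.3, -0.8]
finger_gap: 43.1
grasp_force: 15.0
```

```bash
python3 - <<'E'
from h import *
state()
rows([path(s,6,118.5) for s in (78,92,106,121,127,133,139,145,151)])
p=capture('scene'); print([(round(c['score'],2),np.round(R.from_euler('z',RIG[2]).inv().apply(np.array(c['centre'])-[RIG[0],RIG[1],0]),1)) for c in pinpoint('collar',p)[:2]])
E
```

```text
rigpos [  2.   39.2 119.5] toolz [-0.001  0.008 -1.   ] tooly [0.006 1.    0.008] F [-0.6  0.3 -0.8] T [ 0.2  -0.1   0.04] gap 43.1 g 15.0 j [-0.46  0.58  1.75  0.01  0.81 -1.97] t 10.875
[-1.1, 0.9, -1.0] [-0.5, -0.0, 0.4]
[-15.1, 1.6, -1.0] [-0.5, -0.0, 0.4]
[-29.1, 2.4, -1.0] [-0.5, -0.0, 0.4]
[-44.0, 3.2, -1.0] [-0.5, -0.0, 0.4]
[-50.1, 3.1, -1.0] [-0.5, 0.0, -5.6]
[-56.1, 3.6, -1.0] [-0.5, 0.0, -14.2]
[-62.0, 5.0, -1.0] [-0.5, 0.1, -22.8]
[-67.6, 7.3, -1.0] [-0.5, 0.1, -31.4]
[-72.9, 10.3, -1.0] [-0.5, 0.2, -40.0]
[(0.76, array([ -7. ,  36.8, 121.8]))]
```

Emit:
play_rows(rows=[40,-14,1.2,-1,0,0,0.4,40,-28,2,-1,0,0,0.4,40,-42,2.8,-1,0,0,0.4,40,-48,2.8,-1,0,0,-5,40,-54,3.3,-1,0,0,-14,40,-60,4.5,-1,0,0,-22.8,40,-66,6.7,-1,0,0,-31.4,40,-71.5,9.5,-1,0,0,-40])

```text
time_s: 11.98
tool_pos: [486.5, -188.9, 118.6]
ee_rot: [0.371, 0.929, 0.004, 0.002]
wrist_force: [0.9, -0.0, -0.9]
finger_gap: 43.1
grasp_force: 15.0
```

```bash
python3 - <<'E'
from h import *
state()
rows([path(s,8,118.5) for s in (150,156,162,168,174,180,186,194)])
p=capture('scene'); print([(round(c['score'],2),np.round(R.from_euler('z',RIG[2]).inv().apply(np.array(c['centre'])-[RIG[0],RIG[1],0]),1)) for c in pinpoint('collar',p)[:2]])
E
```

```text
rigpos [-70.2  44.7 118.6] toolz [ 0.005  0.006 -1.   ] tooly [0.65  0.76  0.008] F [ 0.9  0.  -0.9] T [ 0.03 -0.33 -0.01] gap 43.1 g 15.0 j [-0.5   0.5   1.93  0.01  0.71 -1.32] t 11.975
[1.2, -1.0, -0.1] [-0.3, 0.3, 1.6]
[-3.8, 2.5, -0.1] [-0.3, 0.3, -7.0]
[-8.2, 6.7, -0.1] [-0.3, 0.4, -15.6]
[-12.0, 11.6, -0.1] [-0.3, 0.4, -24.2]
[-14.9, 16.9, -0.1] [-0.2, 0.4, -32.8]
[-17.1, 22.6, -0.1] [-0.2, 0.4, -41.4]
[-18.3, 28.6, -0.1] [-0.2, 0.4, -49.5]
[-17.9, 36.6, -0.1] [-0.2, 0.4, -49.5]
[(0.69, array([-81.2,  50.4, 119.5]))]
```

Emit:
play_rows(rows=[40,-3.8,2.5,0,0,0.3,-7,40,-8.2,6.7,0,0,0.3,-15.6,40,-12,11.6,0,0,0.3,-24.2,40,-14.9,16.9,0,0,0.3,-32.8,40,-17.1,22.6,0,0,0.3,-41.4,40,-18.3,28.6,0,0,0.3,-49.5,40,-17.9,36.6,0,0,0.3,-49.5,40,-17.4,46,0,0,0.3,-49.5])

```text
time_s: 13.08
tool_pos: [469.9, -142.5, 118.5]
ee_rot: [0.722, 0.691, 0.002, 0.0]
wrist_force: [-0.3, 0.2, -1.1]
finger_gap: 43.1
grasp_force: 15.0
```

```bash
python3 - <<'E'
from h import *
state()
rows([((-90,y,119),0,0) for y in (90,110,120)])
for n in ('scene','top'):
    p=capture(n); print([(round(c['score'],2),np.round(R.from_euler('z',RIG[2]).inv().apply(np.array(c['centre'])-[RIG[0],RIG[1],0]),1)) for t in ('collar','seat') for c in pinpoint(t,p)[:1]])
    if n=='scene': q=p
p=q
f=192/np.tan(np.radians(p['fovy']/2)); K=np.array([[f,0,p['cx']],[0,f,p['cy']],[0,0,1]])
rot=R.from_quat(p['orientation']).as_matrix()@np.diag([1,-1,-1])
u=cv2.projectPoints(np.array(w((-90,110,120))).reshape(1,1,3),cv2.Rodrigues(rot.T)[0],-rot.T@np.array(p['position']),K,np.array(p['dist']))[0].ravel(); print(u)
x0=int(np.clip(u[0]-60,0,392)); y0=int(np.clip(u[1]-45,0,294))
cv2.imwrite('pics/g.png',cv2.resize(p['pixels'][y0:y0+90,x0:x0+120],None,fx=6,fy=6,interpolation=cv2.INTER_CUBIC)); print(x0,y0)
E
```

```text
rigpos [-89.2  90.2 118.5] toolz [ 0.003  0.002 -1.   ] tooly [1.    0.009 0.003] F [-0.4  0.2 -1.1] T [ 0.05 -0.11  0.  ] gap 43.1 g 15.0 j [-0.43  0.47  2.    0.01  0.67 -0.39] t 13.075
[-0.8, -0.1, 0.5] [-0.1, 0.2, -0.5]
[0.2, 19.8, 0.5] [-0.1, 0.2, -0.5]
[0.8, 29.8, 0.5] [-0.1, 0.2, -0.5]
[(0.61, array([-91.3, 101.4, 122.5])), (0.77, array([-93.3, 136.2, 122.1]))]
[]
[238.80649168 223.35695342]
178 178
```

View pics/g.png

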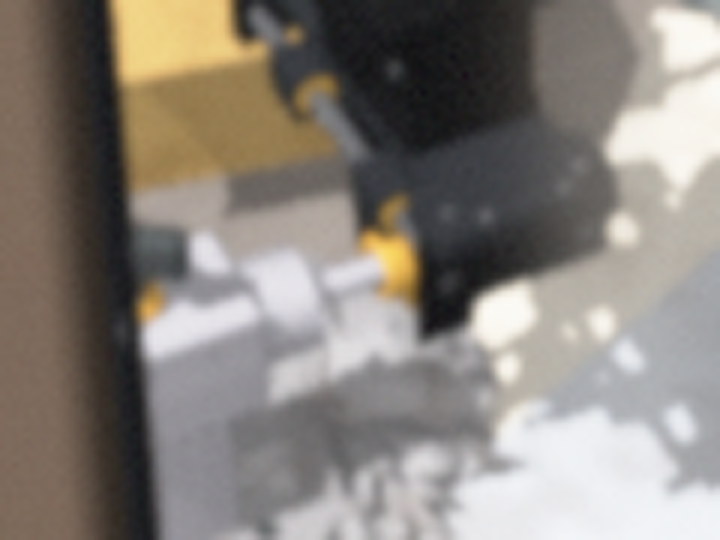

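The collar is now on the front leg, facing the socket about 35 mm away (collar at (395,262), socket at (290,285) in the crop). I'll push it home slowly.

Emit:
play_rows(rows=[40,-0.5,8,0,0,0,-0.5,40,0,16,0,0,0,-0.5,40,0.4,21,0,0,0,-0.5,40,0.6,25,0,0,0,-0.5,40,0.8,29,0,0,0,-0.5,40,0.9,31,0,0,0,-0.5])

```text
time_s: 14.12
tool_pos: [470.8, -111.7, 118.4]
ee_rot: [0.727, 0.687, 0.002, 0.0]
wrist_force: [0.1, -0.6, -1.1]
finger_gap: 43.0
grasp_force: 15.0
```

```bash
python3 - <<'E'
from h import *
state()
p=capture('scene'); print([(round(c['score'],2),np.round(R.from_euler('z',RIG[2]).inv().apply(np.array(c['centre'])-[RIG[0],RIG[1],0]),1)) for t in ('collar','seat') for c in pinpoint(t,p)[:1]])
E
```

```text
rigpos [-90.  121.  118.4] toolz [ 0.003  0.002 -1.   ] tooly [ 1.    -0.004  0.003] F [ 0.1 -0.6 -1.1] T [ 0.01 -0.09 -0.  ] gap 43.0 g 15.0 j [-0.37  0.46  2.02  0.01  0.66 -0.32] t 14.125
[(0.68, array([-90.6, 138. , 122. ]))]
```

Emit:
play_rows(rows=[40,0,1.5,0,0,0,0,40,0.1,3,0,0,0,0,40,0.2,4.5,0,0,0,0,40,0.3,6,0,0,0,0,40,0.3,6,0,0,0,0])

```text
time_s: 14.9
tool_pos: [471.1, -106.2, 118.5]
ee_rot: [0.727, 0.687, 0.002, 0.001]
wrist_force: [-0.9, -2.7, -0.1]
finger_gap: 42.9
grasp_force: 15.0
```

```bash
python3 - <<'E'
from h import *
state()
E
```

```text
rigpos [-90.  126.5 118.5] toolz [ 0.003  0.002 -1.   ] tooly [ 1.    -0.004  0.003] F [-0.8 -2.7 -0.1] T [-0.77  0.16  0.01] gap 42.9 g 15.0 j [-0.36  0.46  2.02  0.    0.66 -0.31] t 14.9
```

Emit:
play_rows(rows=[40,0,1,0,0,0,0,40,0.1,2,0,0,0,0,40,0.1,3,0,0,0,0,40,0.1,3,0,0,0,0], squeeze=20)

```text
time_s: 15.4
tool_pos: [470.9, -104.0, 118.4]
ee_rot: [0.727, 0.687, 0.001, 0.001]
wrist_force: [-4.4, -13.6, -1.2]
finger_gap: 42.8
grasp_force: 20.0
```

```bash
python3 - <<'E'
from h import *
state()
p=capture('scene'); print([(round(c['score'],2),np.round(R.from_euler('z',RIG[2]).inv().apply(np.array(c['centre'])-[RIG[0],RIG[1],0]),1)) for t in ('collar','seat') for c in pinpoint(t,p)[:1]])
cv2.imwrite('pics/h.png',cv2.resize(p['pixels'][178:268,178:298],None,fx=6,fy=6,interpolation=cv2.INTER_CUBIC))
E
```

```text
rigpos [-90.3 128.7 118.4] toolz [ 0.003  0.001 -1.   ] tooly [ 1.    -0.004  0.003] F [ -3.7 -13.8  -1.2] T [-2.25  0.74 -0.26] gap 42.8 g 20.0 j [-0.36  0.46  2.02  0.    0.66 -0.3 ] t 15.4
[(0.73, array([-92.5, 134.6, 125.7]))]
```

View pics/h.png

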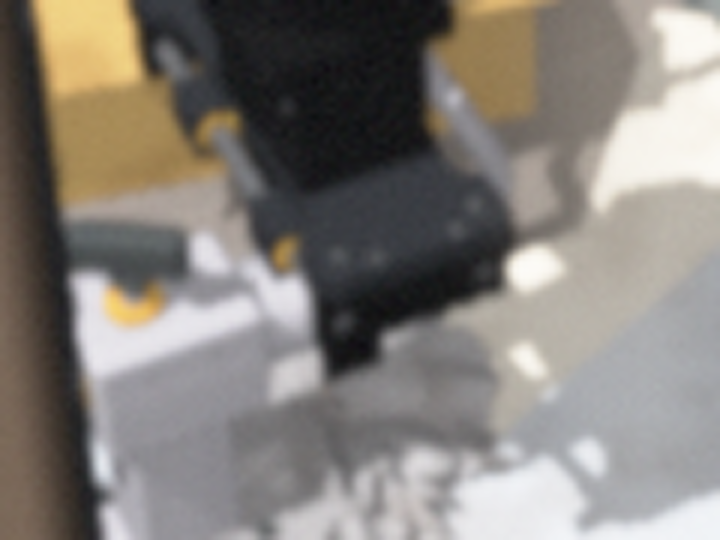

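Contact force is 14 N at pad y=128.7, which fits the flange seated on the socket face (the collar is hidden behind the finger at about (320,320)). I'll release, rise and check.

Emit:
play_rows(rows=[95,0,0,0,0,0,0,95,0,0,0,0,0,0,95,0,0,0,0,0,0,95,0,0,0,0,0,0,95,0,0,50,0,0,0,95,0,0,100,0,0,0,95,0,-60,130,0,0,0,95,0,-60,130,0,0,0])

```text
time_s: 16.55
tool_pos: [471.8, -165.2, 250.4]
ee_rot: [0.728, 0.686, 0.003, 0.002]
wrist_force: [-0.9, 0.6, -0.6]
finger_gap: 95.1
grasp_force: 0.0
```

```bash
python3 - <<'E'
from h import *
state()
ims=[]
for n in ('scene','top'):
    p=capture(n); 
    for t in ('collar','seat','screw_grip','corner_front'):
        print(n,t,[(round(c['score'],2),np.round(R.from_euler('z',RIG[2]).inv().apply(np.array(c['centre'])-[RIG[0],RIG[1],0]),1)) for c in pinpoint(t,p)[:1]])
    x,y=(168,178) if n=='scene' else (180,165)
    ims.append(cv2.resize(p['pixels'][y:y+80,x:x+100],(400,320) if 0 else (400,320),interpolation=cv2.INTER_CUBIC))
cv2.imwrite('pics/i.png',np.hstack(ims))
E
```

```text
rigpos [-86.1  67.6 250.4] toolz [ 0.007  0.    -1.   ] tooly [ 1.    -0.006  0.007] F [-0.9  0.6 -0.6] T [-0.02 -0.06 -0.01] gap 95.1 g 0.0 j [-0.47  0.29  1.84  0.    1.   -0.41] t 16.55
scene collar [(0.6, array([-92.5, 134.5, 115.4]))]
scene seat [(0.96, array([-90.8, 137.9, 125.8]))]
scene screw_grip [(0.43, array([-84.3, 198. , 162.9]))]
scene corner_front [(0.66, array([-92.5,  40.7, 118.8]))]
top collar [(0.58, array([-148.9, -188.1,    1.4]))]
top seat []
top screw_grip [(0.44, array([-87.2, 199.4, 170.8]))]
top corner_front []
```

View pics/i.png

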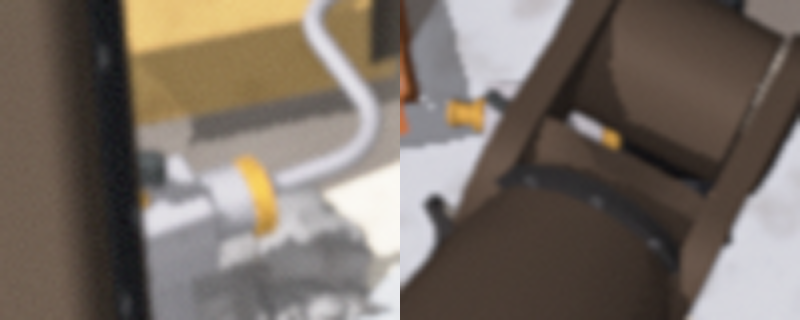

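The collar's flange sits flush on the socket with no sleeve visible (about (258,195) in the left half), so it is home. In the earlier crop the bar ran from (112,292) to (168,337), which is a rig azimuth of about 54°. I'll grip it with the closing line at about -36°.

```bash
python3 - <<'E'
from h import *
rows([((-90,199,215),-36,0),((-90,199,172),-36,0)])
E
```

```text
[3.7, 128.6, -33.1] [-0.1, 0.2, -35.8]
[3.7, 128.6, -76.1] [-0.1, 0.2, -35.8]
```

Emit:
play_rows(rows=[70,1,40,-10,0,0.2,-9,70,2,85,-20,0,0.2,-18,70,3.7,128.6,-33,0,0.2,-27,70,3.7,128.6,-33,0,0.2,-35.8,70,3.7,128.6,-33,0,0.2,-35.8,70,3.7,128.6,-33,0,0.2,-35.8])

```text
time_s: 17.8
tool_pos: [475.0, -34.5, 215.5]
ee_rot: [0.902, 0.431, 0.001, -0.0]
wrist_force: [0.6, 0.3, 0.2]
finger_gap: 70.3
grasp_force: 0.0
```

```bash
python3 - <<'E'
from h import *
state()
rows([((-90,199,173),-36,0)])
E
```

```text
rigpos [-89.9 198.3 215.5] toolz [ 0.001  0.001 -1.   ] tooly [ 0.811 -0.586  0.   ] F [0.6 0.4 0.2] T [-0.01 -0.06 -0.03] gap 70.3 g 0.0 j [-0.21  0.3   1.93  0.    0.9   0.47] t 17.8
[-0.1, 0.7, -42.5] [-0.0, 0.0, -0.2]
```

Emit:
play_rows(rows=[70,0,0.5,-15,0,0,0,50,0,0.5,-30,0,0,0,10,0,0.5,-42,0,0,0,10,0,0.5,-42,0,0,0,10,0,0.5,-42,0,0,0,10,0,0.5,-42,0,0,0,10,0,0.5,-42,0,0,0,10,0,0.5,-42,0,0,0], squeeze=15)

```text
time_s: 18.8
tool_pos: [475.4, -34.1, 173.8]
ee_rot: [0.903, 0.43, 0.001, 0.0]
wrist_force: [1.9, -2.6, 1.5]
finger_gap: 14.9
grasp_force: 15.0
```

Emit:
play_rows(rows=[8,0,0,0,0,0,0,8,0,0,0,0,0,0,8,0,0,0,0,0,0,8,0,0,0,0,0,0])

```text
time_s: 19.3
tool_pos: [475.3, -34.0, 173.7]
ee_rot: [0.903, 0.43, 0.001, 0.0]
wrist_force: [3.5, -4.6, 3.8]
finger_gap: 15.1
grasp_force: 15.0
```

```bash
python3 - <<'E'
from h import *
state()
E
```

```text
rigpos [-89.5 198.8 173.7] toolz [ 0.002  0.    -1.   ] tooly [ 0.809 -0.588  0.001] F [ 3.7 -4.4  3.8] T [-0.78 -0.57  0.01] gap 15.1 g 15.0 j [-0.21  0.36  1.98  0.    0.79  0.47] t 19.3
```

Emit:
play_rows(rows=[8,-0.3,0.3,-0.3,0,0,-4,8,-0.3,0.3,-0.3,0,0,-8,8,-0.3,0.3,-0.3,0,0,-12,8,-0.3,0.3,-0.3,0,0,-16,8,-0.3,0.3,-0.3,0,0,-20], squeeze=25)

```text
time_s: 19.92
tool_pos: [475.1, -33.7, 173.7]
ee_rot: [0.964, 0.266, 0.001, 0.0]
wrist_force: [2.0, -3.3, 6.6]
finger_gap: 14.4
grasp_force: 25.0
```

```bash
python3 - <<'E'
from h import *
state()
E
```

```text
rigpos [-89.8 199.1 173.7] toolz [ 0.002  0.    -1.   ] tooly [ 0.557 -0.83   0.001] F [ 2.2 -3.2  6.6] T [-0.72 -0.36  0.03] gap 14.4 g 25.0 j [-0.21  0.36  1.98  0.    0.79  0.82] t 19.925
```

Emit:
play_rows(rows=[8,0,0,-0.5,0,0,-5,8,0,0,-0.5,0,0,-10,8,0,0,-0.5,0,0,-15,8,0,0,-0.5,0,0,-20,8,0,0,-0.5,0,0,-24])

```text
time_s: 20.55
tool_pos: [475.0, -33.3, 173.6]
ee_rot: [0.998, 0.059, 0.001, -0.0]
wrist_force: [0.3, -0.2, 13.5]
finger_gap: 14.7
grasp_force: 25.0
```

```bash
python3 - <<'E'
from h import *
state()
p=capture('scene'); cv2.imwrite('pics/j.png',np.hstack([cv2.resize(p['pixels'][170:250,130:230],(400,320),interpolation=cv2.INTER_CUBIC),cv2.resize(capture('top')['pixels'][165:225,175:250],(400,320),interpolation=cv2.INTER_CUBIC)]))
E
```

```text
rigpos [-89.9 199.5 173.6] toolz [ 0.003  0.    -1.   ] tooly [ 0.171 -0.985  0.   ] F [ 0.3 -0.2 13.5] T [ 0.04 -0.07  0.06] gap 14.7 g 25.0 j [-0.21  0.36  1.99  0.    0.79  1.24] t 20.55
```

The upward force and the 15 mm gap suggest the tips may be touching the neck below the bar. I'll open, back away and measure the bar's angle.

Emit:
play_rows(rows=[60,0,0,0,0,0,0,60,0,0,0,0,0,0,60,0,0,0,0,0,0,60,0,0,50,0,0,0,60,0,-30,80,0,0,0,60,30,-80,100,0,0,0,60,60,-130,100,0,0,0,60,60,-130,100,0,0,0])

```text
time_s: 21.65
tool_pos: [535.5, -166.2, 271.8]
ee_rot: [0.998, 0.059, 0.0, -0.0]
wrist_force: [-0.5, 0.3, -0.2]
finger_gap: 60.2
grasp_force: 0.0
```

```bash
cat > bar.py <<'E'
from h import *
state()
for n in ('top','scene'):
    p=capture(n)
    f=192/np.tan(np.radians(p['fovy']/2)); K=np.array([[f,0,p['cx']],[0,f,p['cy']],[0,0,1]])
    rot=R.from_quat(p['orientation']).as_matrix()@np.diag([1,-1,-1])
    def back(px,z):
        u=cv2.undistortPoints(np.array(px,float).reshape(-1,1,2),K,np.array(p['dist'])).reshape(-1,2)
        d=np.c_[u,np.ones(len(u))]@rot.T; o=np.array(p['position']); X=o+d*((z-o[2])/d[:,2])[:,None]
        return R.from_euler('z',RIG[2]).inv().apply(X-[RIG[0],RIG[1],0])[:,:2]
    for t in ('screw_bar','screw_grip'):
        for c in cut_out(t,p)[:1]:
            ys,xs=np.nonzero(c['region']); 
            if len(xs)<5: continue
            X=back(np.c_[xs,ys],177); m=X.mean(0); e,v=np.linalg.eigh(np.cov((X-m).T))
            print(n,t,round(c['score'],2),len(xs),np.round(m,1),np.round(np.sqrt(e),1),'az',round(np.degrees(np.arctan2(v[1,1],v[0,1]))%180,1))
    if n=='top':
        C=back([[0,0]],177); g=p['pixels']
        # dark pixels near the screw axis
        Y,X_=np.mgrid[160:230,170:260]; P=back(np.c_[X_.ravel(),Y.ravel()],177); V=g[160:230,170:260].reshape(-1,3).max(1)
        s=(np.hypot(*(P-[-90,199]).T)<26)&(V<100); Q=P[s]; 
        if s.sum()>5:
            m=Q.mean(0); e,v=np.linalg.eigh(np.cov((Q-m).T)); print('dark',s.sum(),np.round(m,1),np.round(np.sqrt(e),1),'az',round(np.degrees(np.arctan2(v[1,1],v[0,1]))%180,1))
E
python3 bar.py
```

```text
rigpos [-22.4  70.  271.8] toolz [ 0.  0. -1.] tooly [ 0.17  -0.985 -0.   ] F [-0.5  0.3 -0.2] T [ 0.04 -0.02 -0.05] gap 60.2 g 0.0 j [-0.42  0.36  1.67  0.    1.11  1.03] t 21.65
dark 256 [-90.  198.8] [13.  13.1] az 172.1
scene screw_bar 0.48 112 [-100.2  199.5] [ 4.9 11.8] az 172.1
```

Emit:
play_rows(rows=[60,-40,-40,20,0,0,0,60,-80,-80,20,0,0,0,60,-120,-120,20,0,0,0,60,-150,-170,20,0,0,0,60,-180,-220,20,0,0,0,60,-200,-270,20,0,0,0,60,-220,-310,20,0,0,0,60,-220,-310,20,0,0,0])

```text
time_s: 22.95
tool_pos: [313.5, -474.9, 292.3]
ee_rot: [0.998, 0.059, 0.0, -0.0]
wrist_force: [-0.5, -0.6, -0.2]
finger_gap: 60.4
grasp_force: 0.0
```

```bash
python3 bar.py; python3 - <<'E'
from h import *
p=capture('top'); cv2.imwrite('pics/k.png',cv2.resize(p['pixels'][160:230,175:268],(797,600),interpolation=cv2.INTER_CUBIC))
E
```

```text
rigpos [-227.8 -250.   292.3] toolz [ 0.001  0.    -1.   ] tooly [ 0.171 -0.985 -0.   ] F [-0.4 -0.6 -0.2] T [ 0.04 -0.02 -0.03] gap 60.4 g 0.0 j [-1.1   0.36  1.62  0.    1.17  0.35] t 22.95
top screw_grip 0.62 88 [-89.4 199.9] [ 4.9 12.1] az 13.2
dark 50 [-90.1 197.4] [ 3.2 10.7] az 13.2
scene screw_grip 0.19 1736 [  55.2 -181.6] [ 11.9 150.2] az 141.4
```

View pics/k.png

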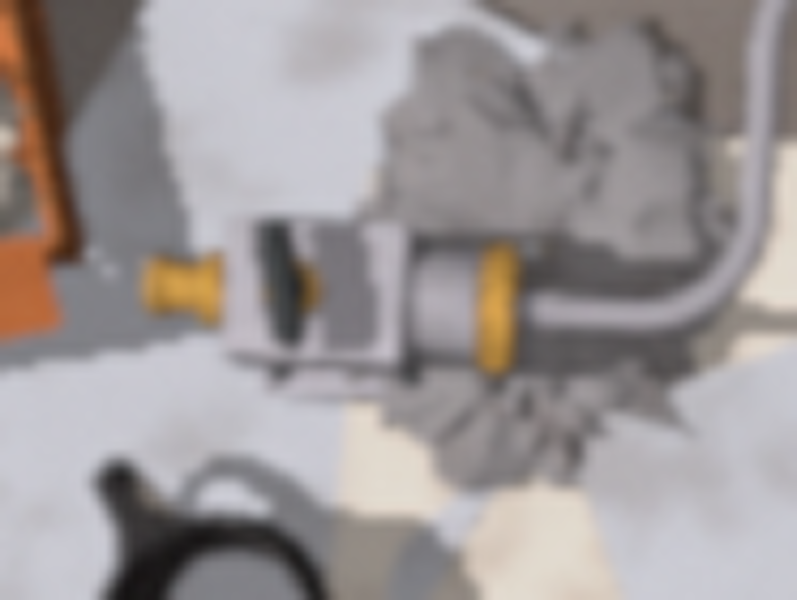

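The collar is flush on the socket (about (497,310)). The bar turned with the gripper to about 13° azimuth (about (285,285)). I'll regrip slightly higher and carry on.

```bash
python3 - <<'E'
from h import *
rows([((-60,140,250),-78,0),((-90,199,220),-78,0)])
E
```

```text
[186.5, 378.3, -42.9] [0.0, 0.1, 1.9]
[159.6, 438.8, -72.9] [0.0, 0.1, 1.9]
```

Emit:
play_rows(rows=[60,40,45,0,0,0,1.9,60,80,95,0,0,0,1.9,60,120,140,0,0,0,1.9,60,160,190,0,0,0,1.9,60,180,245,-10,0,0,1.9,60,186,300,-20,0,0,1.9,60,186,355,-30,0,0,1.9,60,175,400,-40,0,0,1.9])

```text
time_s: 24.3
tool_pos: [489.4, -70.9, 252.5]
ee_rot: [0.997, 0.078, 0.001, -0.0]
wrist_force: [0.3, 0.2, -0.3]
finger_gap: 59.9
grasp_force: 0.0
```

```bash
python3 - <<'E'
from h import *
state(); rows([((-90,199,215),-78,0),((-90,199,177),-78,0)])
E
```

```text
rigpos [-73.5 162.7 252.5] toolz [ 0.001  0.    -1.   ] tooly [ 0.208 -0.978  0.   ] F [ 0.3  0.2 -0.3] T [0.   0.01 0.02] gap 59.9 g 0.0 j [-0.28  0.28  1.85  0.    1.01  1.14] t 24.3
[-14.6, 37.1, -37.5] [-0.0, 0.1, 0.0]
[-14.6, 37.1, -75.5] [-0.0, 0.1, 0.0]
```

Emit:
play_rows(rows=[60,-14.6,37,-15,0,0,0,60,-14.6,37,-37,0,0,0,60,-14.6,37,-60,0,0,0,40,-14.6,37,-75,0,0,0,8,-14.6,37,-75,0,0,0,8,-14.6,37,-75,0,0,0,8,-14.6,37,-75,0,0,0,8,-14.6,37,-75,0,0,0], squeeze=25)

```text
time_s: 25.3
tool_pos: [474.6, -34.8, 178.1]
ee_rot: [0.997, 0.076, 0.001, -0.002]
wrist_force: [0.9, 36.1, 7.2]
finger_gap: 15.7
grasp_force: 17.6
```

Emit:
play_rows(rows=[8,0,0,0,0,0,0,8,0,0,0,0,0,0,8,0,0,0,0,0,0,8,0,0,0,0,0,-4,8,0,0,0,0,0,-8])

```text
time_s: 25.92
tool_pos: [474.5, -33.9, 178.1]
ee_rot: [1.0, 0.006, 0.0, -0.002]
wrist_force: [-0.2, 23.3, 5.2]
finger_gap: 14.1
grasp_force: 25.0
```

```bash
python3 - <<'E'
from h import *
state()
E
```

```text
rigpos [-90.3 198.9 178.1] toolz [ 0.     0.005 -1.   ] tooly [ 0.064 -0.998 -0.005] F [-1.4 23.2  5.2] T [ 4.65 -0.01  0.03] gap 14.1 g 25.0 j [-0.21  0.36  1.98  0.01  0.81  1.34] t 25.925
```

Emit:
play_rows(rows=[8,0,0.8,0,0,0,-2,8,0,1.6,0,0,0,-4,8,0,1.6,0,0,0,-4,8,0,1.6,0,0,0,-4])

```text
time_s: 26.42
tool_pos: [474.6, -33.5, 178.1]
ee_rot: [1.0, -0.028, 0.0, -0.001]
wrist_force: [-1.7, 12.9, 5.1]
finger_gap: 14.1
grasp_force: 25.0
```

```bash
python3 - <<'E'
from h import *
state()
E
```

```text
rigpos [-90.2 199.3 178.1] toolz [ 0.001  0.002 -1.   ] tooly [-0.003 -1.    -0.002] F [-2.4 12.8  5.1] T [2.54 0.19 0.02] gap 14.1 g 25.0 j [-0.21  0.36  1.98  0.    0.81  1.41] t 26.425
```

Emit:
play_rows(rows=[8,0,0,0,0,0,-2,8,0,0,0,0,0,-4,8,0,0,0,0,0,-6,8,0,0,0,0,0,-6])

```text
time_s: 26.92
tool_pos: [474.6, -33.4, 178.1]
ee_rot: [0.997, -0.08, 0.0, -0.001]
wrist_force: [-0.7, 13.4, 5.1]
finger_gap: 13.9
grasp_force: 25.0
```

```bash
python3 - <<'E'
from h import *
state()
E
```

```text
rigpos [-90.3 199.4 178.1] toolz [ 0.001  0.002 -1.   ] tooly [-0.107 -0.994 -0.002] F [-1.4 13.4  5.1] T [2.77 0.2  0.22] gap 13.9 g 25.0 j [-0.21  0.36  1.98  0.    0.81  1.52] t 26.925
```

Emit:
play_rows(rows=[8,0,0,0,0,0,-2,8,0,0,0,0,0,-4,8,0,0,0,0,0,-5,8,0,0,0,0,0,-5])

```text
time_s: 27.42
tool_pos: [474.2, -33.2, 178.1]
ee_rot: [0.992, -0.123, -0.0, -0.001]
wrist_force: [-3.3, 13.8, 6.2]
finger_gap: 14.7
grasp_force: 26.9
```

```bash
python3 - <<'E'
from h import *
state()
E
```

```text
rigpos [-90.7 199.6 178.1] toolz [-0.     0.002 -1.   ] tooly [-0.193 -0.981 -0.002] F [-4.  13.7  6.2] T [2.97 0.58 0.58] gap 14.7 g 26.9 j [-0.21  0.36  1.98  0.    0.81  1.61] t 27.425
```

Torque jumped to 0.58 N m over the last 5°, with the bar at about 0°, so the screw is bottomed. Now I'll back it off a quarter turn.

Emit:
play_rows(rows=[8,0,0,0,0,0,7,8,0,0,0,0,0,14,8,0,0.3,0,0,0,21,8,0,0.3,0,0,0,28,8,0,0.3,0,0,0,35,8,0,0.3,0,0,0,42,8,0,0.3,0,0,0,49,8,0,0.3,0,0,0,56])

```text
time_s: 28.42
tool_pos: [474.6, -34.6, 178.1]
ee_rot: [0.933, 0.359, 0.0, -0.0]
wrist_force: [-2.3, -1.8, 4.3]
finger_gap: 14.0
grasp_force: 25.0
```

```bash
python3 - <<'E'
from h import *
state(); y=R.from_quat(telemetry.get_obs()['ee_rot']).apply([0,1,0]); print(np.degrees(np.arctan2(y[1],y[0])-RIG[2]))
E
```

```text
rigpos [-90.2 198.2 178.1] toolz [ 0.     0.001 -1.   ] tooly [ 0.709 -0.706 -0.   ] F [-2.2 -1.9  4.3] T [-0.29  0.46  0.02] gap 14.0 g 25.0 j [-0.21  0.36  1.98  0.    0.81  0.62] t 28.425
-44.88334310541749
```

Emit:
play_rows(rows=[8,0,0,0,0,0,8,8,0,0,0,0,0,16,8,0,0,0,0,0,24,8,0,0,0,0,0,32,8,0,0,0,0,0,40,8,0,0,0,0,0,47,8,0,0,0,0,0,47])

```text
time_s: 29.3
tool_pos: [476.0, -35.3, 178.2]
ee_rot: [0.714, 0.701, 0.001, 0.001]
wrist_force: [3.3, -3.7, -0.5]
finger_gap: 14.1
grasp_force: 25.0
```

Emit:
play_rows(rows=[60,0,0,0,0,0,0,60,0,0,0,0,0,0,60,0,0,0,0,0,0,60,0,0,50,0,0,0,60,0,-30,90,0,0,0,60,30,-80,110,0,0,0,60,50,-135,110,0,0,0,60,20,-180,110,0,0,0])

```text
time_s: 30.3
tool_pos: [496.1, -216.7, 287.1]
ee_rot: [0.714, 0.7, 0.0, -0.0]
wrist_force: [-1.1, -0.5, 0.9]
finger_gap: 59.9
grasp_force: 0.0
```

Emit:
play_rows(rows=[60,-35,-45,10,0,0,0,60,-70,-90,10,0,0,0,60,-100,-135,10,0,0,0,60,-130,-180,10,0,0,0,60,-150,-230,10,0,0,0,60,-170,-270,10,0,0,0,60,-170,-270,10,0,0,0])

```text
time_s: 31.18
tool_pos: [323.5, -486.6, 296.9]
ee_rot: [0.715, 0.699, 0.0, -0.001]
wrist_force: [-0.1, 1.0, -0.3]
finger_gap: 60.1
grasp_force: 0.0
```

```bash
python3 bar.py; python3 - <<'E'
from h import *
for n in ('top','scene'):
  p=capture(n)
  for t in ('collar','seat','bush','turned_hub','mug'): print(n,t,[(round(c['score'],2),np.round(c['centre'],1), np.round(R.from_euler('z',RIG[2]).inv().apply(np.array(c['centre'])-[RIG[0],RIG[1],0]),1)) for c in pinpoint(t,p)[:2]])
E
```

```text
rigpos [-217.2 -261.2  296.9] toolz [-0.001  0.002 -1.   ] tooly [ 1.     0.03  -0.001] F [-0.1  0.9 -0.3] T [-0.05 -0.07  0.  ] gap 60.1 g 0.0 j [-1.1   0.38  1.58  0.    1.19 -1.07] t 31.175
top screw_bar 0.44 72 [-89.8 198. ] [ 4.3 11.6] az 94.5
top screw_grip 0.53 52 [-89.6 201.2] [ 3.2 11.1] az 94.5
dark 51 [-90.  195.8] [ 3.  11.7] az 95.5
top collar [(0.53, array([474.1, -96.6, 115.6]), array([-87.4, 136.3, 115.6]))]
top seat [(0.6, array([ 467.7, -188.1,  118.4]), array([-89. ,  44.5, 118.4])), (0.57, array([473.3, -96.3, 119.4]), array([-88.3, 136.5, 119.4]))]
top bush [(0.59, array([ 400.9, -282.7,    1.4]), array([-150.7,  -53.5,    1.4])), (0.59, array([ 471.3, -188.6,  121.6]), array([-85.4,  44.2, 121.6]))]
top turned_hub [(0.65, array([ 394.8, -413.3,    0.7]), array([-149.9, -184.2,    0.7]))]
top mug [(0.8, array([373.5,   9.5,   1.6]), array([-193.5,  236.9,    1.6]))]
scene collar []
scene seat []
scene bush [(0.84, array([ 400.6, -281.3,    2.1]), array([-151.1,  -52.1,    2.1]))]
scene turned_hub [(0.85, array([ 389.7, -413.7,    6.9]), array([-154.9, -184.9,    6.9]))]
scene mug []
```

Bar azimuth is about 95°, so about -95° of turn, and the bystanders haven't moved. Before handing in I'll check the flange gap more closely.

```bash
python3 - <<'E'
from h import *
acc=0
for i in range(6):
    p=capture('top'); acc=acc+p['pixels'].astype(float)/6
f=192/np.tan(np.radians(p['fovy']/2)); K=np.array([[f,0,p['cx']],[0,f,p['cy']],[0,0,1]])
rot=R.from_quat(p['orientation']).as_matrix()@np.diag([1,-1,-1])
ys=np.arange(105,170,1.5)
def prof(x,z):
    P=np.array([w((x,y,z)) for y in ys])
    u=cv2.projectPoints(P.reshape(-1,1,3),cv2.Rodrigues(rot.T)[0],-rot.T@np.array(p['position']),K,np.array(p['dist']))[0].reshape(1,-1,2).astype(np.float32)
    c=cv2.remap(acc.astype(np.float32),u[...,0],u[...,1],cv2.INTER_CUBIC)[0]
    return c[:,2]-c[:,0], c.mean(1)  # yellowness
print('y    ',ys)
for dx,z in ((-18,129),(-15,133),(-10,137),(0,139),(10,137),(15,133),(18,129)):
    a,b=prof(-90+dx,z); print(dx,np.round(a[:26]).astype(int).tolist()); m=a>a.max()/2; print('   half range',ys[m].min(),ys[m].max(),'bright',np.round(b[18:]).astype(int).tolist())
E
```

```text
y     [105.  106.5 108.  109.5 111.  112.5 114.  115.5 117.  118.5 120.  121.5
 123.  124.5 126.  127.5 129.  130.5 132.  133.5 135.  136.5 138.  139.5
 141.  142.5 144.  145.5 147.  148.5 150.  151.5 153.  154.5 156.  157.5
 159.  160.5 162.  163.5 165.  166.5 168.  169.5]
-18 [2, 2, 2, 2, 2, 2, 1, 1, 0, 4, 10, 32, 57, 84, 99, 111, 112, 108, 101, 79, 56, 28, 12, -1, -1, -2]
   half range 123.0 133.5 bright [118, 115, 115, 116, 119, 120, 119, 118, 117, 115, 113, 111, 110, 106, 103, 95, 88, 86, 90, 110, 135, 165, 182, 195, 195, 195]
-15 [2, 2, 2, 2, 2, 1, 1, 0, -1, 5, 14, 39, 66, 93, 106, 116, 116, 111, 101, 77, 52, 24, 9, -2, -2, -2]
   half range 123.0 133.5 bright [122, 123, 128, 135, 141, 145, 145, 144, 143, 142, 142, 141, 140, 136, 133, 124, 115, 107, 105, 120, 144, 170, 185, 196, 195, 195]
-10 [1, 1, 1, 1, 1, 1, 1, 0, -1, 7, 19, 48, 76, 105, 118, 128, 127, 119, 108, 80, 52, 23, 8, -2, -2, -2]
   half range 123.0 133.5 bright [131, 134, 140, 151, 160, 166, 165, 164, 163, 162, 162, 161, 161, 161, 159, 150, 141, 128, 121, 130, 148, 168, 182, 190, 189, 189]
0 [-1, -1, -1, -1, -1, -2
[... 329 characters left out ...]
4, 27, 7, 1, -3, -2]
   half range 123.0 133.5 bright [131, 130, 130, 131, 137, 143, 147, 148, 149, 150, 150, 150, 146, 139, 127, 115, 103, 97, 98, 107, 122, 138, 146, 149, 151, 151]
15 [3, 3, 3, 4, 4, 4, 4, 2, 3, 5, 18, 33, 58, 78, 98, 105, 107, 105, 90, 72, 44, 21, 2, -1, -3, -2]
   half range 123.0 133.5 bright [118, 116, 115, 114, 116, 118, 120, 120, 121, 123, 124, 125, 124, 123, 116, 108, 100, 93, 102, 120, 146, 165, 182, 185, 187, 186]
18 [3, 3, 4, 5, 6, 6, 5, 3, 2, 1, 8, 19, 39, 60, 79, 88, 91, 89, 76, 59, 38, 19, 5, -1, -2, -1]
   half range 124.5 133.5 bright [105, 103, 102, 101, 102, 102, 102, 101, 101, 102, 102, 104, 102, 100, 96, 88, 83, 82, 93, 113, 141, 164, 181, 187, 187, 187]
```

The flange spans y 123–135, with the same edge on and off the axis, so it is flush with the socket.

```bash
python3 -c "
from h import *
print(arm.sign_off())"
```

```text
the job is handed in; nothing more can be done
None
```

The job is handed in: the collar measures flush against the socket face, the packing screw was bottomed and backed off about 95°, the gripper is clear, and the bush and hub (both cameras) and mug (top camera only) show no shift beyond measurement error; sign-off gave no verdict.

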